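# Hasp the dust box, hold the damper open

### The arm

A 7-joint arm with a two-finger parallel gripper is mounted at the origin on the work surface. World frame = base frame: x ahead of the robot, y to its left, z up, the work surface at z = 0. Lengths are in m, angles in rad, forces in N, time in s.
With the tool pointing down it reaches from about 0.4 to 0.875 m from the base axis. Payload 19.3 kg.
Tool frame: the origin (TCP) lies on the centre line of the jaws, within the pads' length; the fingertips stand 14 mm ahead of it and the grasp point (between the pads) lies 5 mm behind it; z points along the fingers, y is the line along which they close (so a half turn about z gives the same grasp; the last joint's range is limited). The gripper opens to 85 mm and grips with 20 to 120 N. Pads are 22 mm wide; open, the fingers measure 114 mm over their backs; the gripper's body (76 mm by 85 mm) begins 54 mm behind the grasp point. The pads swing forward as they close: fully open they stand 13 mm farther back than shut.
Start: joints at [-1.212, 0.521, -0.036, 1.599, 0.021, 1.021, -0.113], TCP at [0.26, 0.568, 0.219] pointing down, gripper open.
Joint ranges: [-2.91, 2.91], [-0.3, 2.13], [-1.5, 1.42], [0.17, 2.43], [-1.26, 4.41], [0.16, 1.93], [-2.52, 2.52]. Speed limits (rad/s): [1.89, 1.89, 2.39, 2.39, 3.01, 3.01, 3.01].

### API

Orientations are given as [roll, pitch, yaw] about the fixed x, y, z axes, in that order (R = Rz(yaw) Ry(pitch) Rx(roll)).
In Python, from workcell import bot, grab_frame, regions_of gives the robot as it stands. The module is installed in compiled form; this text tells all that it offers.
- The arm moves only by the tool play_rows, never from a script. Its argument "plan" is a list of rows, each a list of 3 entries, a list of its own where there are three numbers: the shift along the tool's x, y, z in units of 2.5 cm (1.0 is 2.5 cm), then the turn, a rotation vector about the tool's x, y, z in units of 0.15 rad (1.0 is 0.15 rad), then the closure, from -1 (fully open) to 1 (shut). In form: [[[tx, ty, tz], [rx, ry, rz], jaw], ...]. A call has 1 to 20 rows; each row shifts and turns the commanded pose from where the row before left it, along the tool's axes as they then stand; what a row does not reach is not made up. A row lasts 1/8 s, in which the tool goes at most 62.5 mm and 10.7 degrees, less where a joint would pass 70% of its speed; a pose out of reach is approached as far as the arm can. A call with a number of a shift or a turn outside -1 to 1 is refused whole. A call with a gripper value outside its range is refused whole. The fingers move at their own pace and stop on an object; "newtons" is the grip in N (left out, the last holds). Time passes only in rows, so rows that do not move let the fingers close. It gives the time, the measured TCP pose, the force, the opening and the grip force at its end, in the units of the state.
- bot.observe(): the state, without advancing time (a new reading comes with each control period).
- grab_frame(name): name is "scene" or "side" or "wrist"; returns a dict with "pixels" (420x560x3 uint8, red, green, blue), "depth" (420x560 float32, m along the optical axis (not along the pixel's ray), 0 where there is no reading), "camera_matrix" (3x3 intrinsics, pixels), "R" (3x3) and "t" (3): a world point X has camera coordinates R X + t. Camera axes: x right, y down, z forward; pixel columns grow to the right and rows downward; lengths in m; the calibration is good to about 2 mm. The wrist camera is an equidistant fisheye: a pixel r from the principal point sees the ray r / f radians off the axis. A picture is of the moment at which its call begins.
- bot.job_done(): hands the job in; it is judged then, once.
Trained networks look in the newest picture that a camera, given by its name, has taken for a name from the list of things; names that differ only in an ending like _2 or _b are one class to them, and where a whole thing is asked for, a point or a joint stands for the part that bears it (a point fixed in the world has none). Each returns a list of dicts, best first, with "p" (0 to 1); they miss things now and then, are a little off and sometimes report something else, mostly with a low value. They report only what shows in the picture. A call takes as long as a camera call.
- regions_of(thing, camera): "mask" (420x560 bool, what is visible of it) and "box" ([left, top, right, bottom] in pixels, round what is visible of it).
The state is a dict: "clock": time; "qpos": joint angles; "qd": joint speeds; "joint_efforts": joint torques, N m; "position": TCP position; "tool_rot": TCP orientation; "force": force on the tool from outside, world axes, zero at the start; "moment": the same for the moment, N m; "grip_width": finger opening in m; "finger_force": force on a finger pad.
Only numpy, scipy, OpenCV 4.12 (cv2) and the standard library are available. Lean on these libraries where they do the work, as an engineer would, in place of code of your own. Each camera call takes 0.05 s, during which the arm holds its last target. There are 200 camera calls.

### The job

Before the polisher's extraction is purged, close the dust box: swing its hasp right over until it lies flat on the lid with the staple through its slot. Then pull the spring-return damper slide out by its upright tab until its index arm lines up with the brass pointer, and keep it there: finish while still holding the slide at the mark with the fingers, since it springs back if let go. Do not shift the pointer or the things standing around.

Things in the scene. Friction and masses are not known exactly. Their poses are not given: they have to be found in the camera images.
- dustbox: Blue sheet-metal dust box, fixed to the bench, 200 (x) x 160 (y) x 80 mm high; origin at the centre of its underside, z up, its x axis points away from the robot (its yaw varies). An aluminium pipe stub sticks out 35 mm from its far (+x) face, below the top. Its flat top, at z = 80 mm, carries a steel hasp and staple.
- hasp (a joint): Angle of the hasp, rad: 0 = lying flat and level on the lid, towards the box's -x, staple through its slot (a hard stop); pi/2 = standing upright; more = leaning back to the box's +x. Stop at 2.3; it starts anywhere from 1.2 to 2.1. The hinge is stiff (friction 0.06 N m, no spring): the hasp stays where it is left and must be pushed right down (under 2 N at its tip).
- hasp_hinge (a point): Hasp hinge axis, fixed on the dust box, at box (0, 0, 84 mm), middle of the strap's width. The axis runs along the box's y.
- hasp_tip (a point): Middle of the free end of the hasp, a plain steel strap 30 mm wide, 3 mm thick, ending in a 6 mm rolled edge, 90 mm from the hinge axis. Its slot (12 mm wide) runs from 28 to 58 mm from the hinge; the last 32 mm of strap is solid.
- staple_top (a point): Top of the staple on the lid: a fixed steel loop 5 mm thick and 19 mm long along the box's x (34 to 53 mm from the hinge axis), standing 18.5 mm above the box's top.
- gate: Blue damper box, fixed to the bench, 260 (x, from -120 to +140) x 160 (y) x 70 mm high, pipe stub on its far face; origin on its underside, z up, x away from the robot (yaw varies). On its flat top two rails (8 x 8 mm bars along x at y = -31 and +31 mm) guide the slide; a grey spring housing, 60 x 90 mm, top at z = 93 mm, covers x = +78 to +138 mm.
- slide: Damper slide: steel plate 50 mm wide between the rails (top at gate z = 77 mm) with an upright black tab. Origin under the tab's middle, at rest at gate (0, 0, 70 mm); axes parallel to the gate's. It pulls out along the gate's -x, at most 95 mm, against a return spring: 4.5 N at rest plus 90 N/m (11 N at 75 mm), and springs back if let go.
- slide_tab (a point): Middle of the top edge of the upright tab (gate z = 123 mm). The tab is 16 mm thick along the gate's x, 40 mm wide along y, and stands 46 mm above the slide plate: pinch it from above.
- slide_index (a point): Tip of the slide's index arm, a steel strip (6 mm wide in x, 5 mm high) that sticks out sideways (gate's +y) from the tab's foot, at gate z = 80.5 mm; same x as the middle of the tab, 50 mm to its +y.
- mark_tip (a point): The mark: tip of a brass pointer on the gate's top, a block 18 x 18 x 10 mm with a finger, 4 mm wide, pointing to -y at the slide; tip at gate y = +52 mm, z = 79.5 mm, 35 to 75 mm to the -x of where the index rests; axes parallel to the gate's. The index is on the mark when both have the same gate x. Do not push it.
- felt_bob: Small grey felt bob (disc 42 diameter, 33 high mm); a bystander, origin at its underside. Leave it alone.
- mop: Off-white round polishing mop lying flat, 110 diameter, 23 high mm; a bystander, origin at its underside. Leave it alone.
- bristle_wheel: Black bristle wheel lying flat, 72 diameter, 16 high mm; a bystander, origin at its underside. Leave it alone.
- compound_bar: Reddish bar of polishing compound, 110 x 48 x 42 mm; a bystander, origin at its underside. Leave it alone.
- jar: Amber jar with a steel cap, 70 diameter, 60 high mm; a bystander, origin at its underside. Leave it alone.
- bowl: Steel bowl, 110 diameter, 50 high mm; a bystander, origin at its underside. Leave it alone.

How it is judged:
By the outcome, as a careful person would: the job done as asked, in the order asked, and still so for the second after the job is handed in, while the arm keeps its last pose, push and grip.
It also fails if it takes over 51 s, if anything falls off the work surface, if the arm or the gripper's body presses on something with over 40 N, if the wrist force passes 120 N, or if a joint passes its speed limit or range.

## Working session

There is one attempt and no reset: what is moved stays moved. The work goes in short steps, Python scripts to look and compute and a tool call to move; the robot and the scene stay as the last step left them, time stands still between calls to the robot, and variables do not carry over. Pictures are saved under pics/ and viewed, at most 10 in all, crops included, and the job is handed in when it is done.

Besides the shell and the picture viewer there is one more tool, called after ">>>" by a JSON object that holds its "api" and its "payload". play_rows: Moves the arm, as the interface text tells. Its arguments: {"type":"object","properties":{"plan":{"type":"array"},"newtons":{"type":"number"}},"required":["plan"]}

```bash
mkdir -p pics
cat > h.py <<'E'
import numpy as np, cv2, pickle
from workcell import bot, grab_frame, regions_of
def cloud(f):
    d=f["depth"];K=f["camera_matrix"];v,u=np.indices(d.shape)
    P=np.stack([(u-K[0,2])/K[0,0]*d,(v-K[1,2])/K[1,1]*d,d],-1)
    return (P-f["t"])@f["R"]   # R^T (Xc - t)
def proj(f,X):
    c=f["R"]@np.asarray(X)+f["t"];K=f["camera_matrix"];return (K@c/c[2])[:2]
def save(f,n): cv2.imwrite("pics/"+n,f["pixels"][:,:,::-1])
E
python3 - <<'E'
from h import *
print(bot.observe())
for c in("scene","side"):
    f=grab_frame(c);save(f,c+"1.png");C=cloud(f);pickle.dump(f,open(c+".pkl","wb"))
    print(c,"cam at",-f["R"].T@f["t"])
    for n in("dustbox","hasp","gate","slide","mark_tip","felt_bob","mop","bristle_wheel","compound_bar","jar","bowl"):
        for r in regions_of(n,c)[:1]:
            m=r["mask"]&(f["depth"]>0);p=C[m]
            print(n,round(r["p"],2),r["box"],m.sum(),np.median(p,0).round(3),p.min(0).round(3),p.max(0).round(3))
E
```

```text
{'clock': 0.0, 'qpos': array([-1.21217517,  0.52202743, -0.03636291,  1.59999806,  0.02120603,
        1.02109516, -0.11279405]), 'qd': array([ 0.00072144, -0.00148653,  0.00067938,  0.00156092, -0.00164333,
        0.00102951, -0.0008525 ]), 'joint_efforts': array([-8.97199898e-04, -9.27086735e+01,  1.97961241e+00, -3.69939423e+01,
        1.78074685e-02,  8.05913005e-03, -1.24053651e-05]), 'position': array([0.25974604, 0.56808513, 0.21882054]), 'tool_rot': array([-3.14045189e+00,  6.88333381e-05,  2.71280127e+00]), 'force': array([-0.89276986,  0.23125603, -0.55016907]), 'moment': array([-0.04097127, -0.00039894,  0.02087544]), 'finger_force': 0.0, 'grip_width': 0.08530784511539502}
scene cam at [1.02453903 0.25292813 0.90415158]
dustbox 0.58 [280.6, 235.4, 362.9, 346.4] 6514 [0.615 0.208 0.079] [ 0.429  0.105 -0.004] [0.719 0.297 0.178]
hasp 0.61 [239.5, 258.4, 255.5, 270.5] 210 [ 0.593 -0.001  0.029] [ 0.571 -0.021 -0.001] [0.607 0.016 0.037]
gate 0.7 [200.1, 155.4, 220.7, 172.7] 291 [ 0.3   -0.267  0.011] [ 0.262 -0.304 -0.002] [ 0.328 -0.236  0.02 ]
slide 0.71 [141.6, 203.7, 1
[... 1316 characters left out ...]
0.17   0.071] [ 0.531 -0.142  0.084]
felt_bob 0.68 [321.0, 224.0, 345.3, 244.7] 233 [ 0.582 -0.017  0.028] [ 0.564 -0.029 -0.001] [0.615 0.038 0.037]
mop 0.71 [199.9, 167.3, 234.4, 193.0] 593 [0.28  0.264 0.02 ] [0.23  0.223 0.005] [0.333 0.33  0.027]
bristle_wheel 0.72 [206.9, 320.6, 243.3, 350.1] 826 [ 0.292 -0.279  0.013] [ 0.257 -0.31   0.002] [ 0.327 -0.24   0.021]
compound_bar 0.57 [300.6, 137.5, 333.1, 149.5] 396 [0.615 0.436 0.038] [0.568 0.416 0.002] [0.676 0.477 0.048]
jar 0.88 [329.2, 387.1, 374.2, 420.0] 996 [ 0.511 -0.465  0.06 ] [ 0.479 -0.488 -0.001] [ 0.562 -0.437  0.064]
bowl 0.91 [243.0, 124.7, 271.4, 150.3] 573 [0.426 0.501 0.034] [ 0.373  0.42  -0.001] [0.48  0.609 0.054]
```

Run:
```python
from h import *
fs=[pickle.load(open(c+".pkl","rb")) for c in("scene","side")]
P=[];
for f in fs:
    C=cloud(f);m=f["depth"]>0;P.append(C[m])
A=np.vstack(P)
def sel(x0,x1,y0,y1,z0,z1,A=A):
    return A[(A[:,0]>x0)&(A[:,0]<x1)&(A[:,1]>y0)&(A[:,1]<y1)&(A[:,2]>z0)&(A[:,2]<z1)]
for n,a,h in(("dust",(.4,.78,.06,.36),.08),("gate",(.38,.8,-.4,-.08),.07)):
  for i,B in enumerate(P+[A]):
    p=sel(*a,h-.005,h+.005,B);print(n,i,len(p),cv2.minAreaRect((p[:,:2]*1000).astype(np.float32)))
    q=sel(*a,.094 if n=="dust" else .1,.2,B);print("  above",len(q),q.min(0).round(3),q.max(0).round(3),q.mean(0).round(3))
    if n=="gate": print("  tabtop",cv2.minAreaRect((sel(*a,.118,.13,B)[:,:2]*1000).astype(np.float32)), "housing",cv2.minAreaRect((sel(*a,.089,.097,B)[:,:2]*1000).astype(np.float32)))
f=fs[0]
im=np.hstack([cv2.resize(f["pixels"][140:400,90:480],(800,533))])
cv2.imwrite("pics/s1.png",im[:,:,::-1])
im=cv2.resize(fs[1]["pixels"][100:420,180:480],(560,597));cv2.imwrite("pics/d1.png",im[:,:,::-1])
```

```text
dust 0 4906 ((580.5068969726562, 201.83792114257812), (202.65652465820312, 162.08680725097656), 5.384780406951904)
  above 221 [0.532 0.187 0.094] [0.589 0.217 0.178] [0.583 0.202 0.14 ]
dust 1 2086 ((579.4591674804688, 198.87142944335938), (200.21292114257812, 165.80064392089844), 5.17392635345459)
  above 135 [0.529 0.183 0.094] [0.587 0.217 0.179] [0.578 0.198 0.137]
dust 2 6992 ((580.7368774414062, 199.3974609375), (202.65652465820312, 166.98936462402344), 5.384780406951904)
  above 356 [0.529 0.183 0.094] [0.589 0.217 0.179] [0.581 0.2   0.139]
gate 0 3118 ((596.517822265625, -235.1814727783203), (163.2862548828125, 295.57977294921875), 78.19551849365234)
  above 138 [ 0.559 -0.25   0.1  ] [ 0.581 -0.209  0.125] [ 0.573 -0.227  0.117]
  tabtop ((569.96728515625, -230.1290283203125), (40.69032669067383, 15.187335014343262), 76.78376770019531) housing ((633.8352661132812, -244.57701110839844), (90.88085174560547, 145.08123779296875), 80.1932144165039)
gate 1 4845 ((594.6227416992188, -237.85165405273438), (162.8708953857422, 294.7927551269531), 78.60997772216797)
  above 190 [ 0.557 -0.254  0.101] [ 0.578 -0.212  0.126] [ 0.565 -0.238  0.118]
  tabtop ((567.5822143554688, -232.77230834960938), (40.6086540222168, 15.78836441040039), 79.4863052368164) housing ((631.4087524414062, -245.19680786132812), (92.28894805908203, 145.66883850097656), 77.8890609741211)
gate 2 7963 ((595.8353881835938, -236.41488647460938), (166.1668243408203, 296.6028137207031), 78.60997772216797)
  above 328 [ 0.557 -0.254  0.1  ] [ 0.581 -0.209  0.126] [ 0.568 -0.233  0.118]
  tabtop ((568.713623046875, -231.35069274902344), (43.62212371826172, 17.031246185302734), 77.30973052978516) housing ((632.1095581054688, -244.47171020507812), (94.75650787353516, 146.84889221191406), 78.30767822265625)
```

View pics/s1.png

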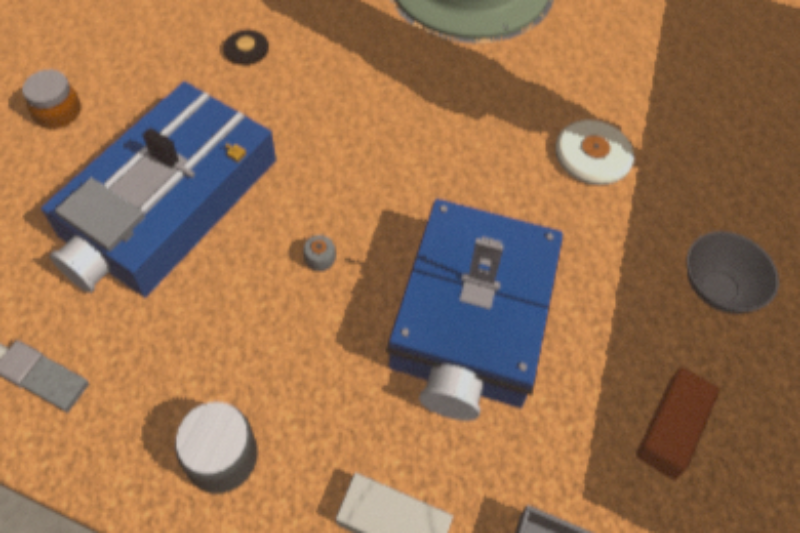

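View pics/d1.png

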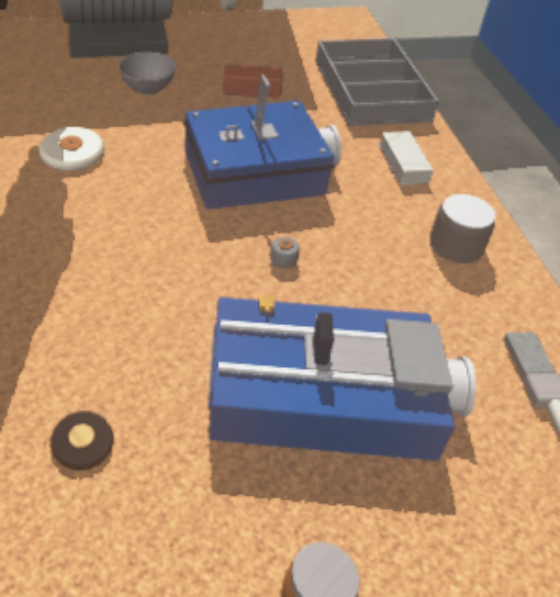

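Run:
```python
from h import *
g=np.deg2rad(-11.5);d=np.deg2rad(5.3)
for c in("scene","side"):
    f=pickle.load(open(c+".pkl","rb"));C=cloud(f);hsv=cv2.cvtColor(f["pixels"],cv2.COLOR_RGB2HSV);ok=f["depth"]>0
    x,y,z=C[...,0],C[...,1],C[...,2]
    # yaw: box edge fit with hue blue top points
    for nm,(x0,x1,y0,y1,h) in dict(dust=(.4,.78,.06,.36,.08),gate=(.38,.8,-.4,-.08,.07)).items():
        m=ok&(x>x0)&(x<x1)&(y>y0)&(y<y1)&(abs(z-h)<.004)&(hsv[...,0]>100)&(hsv[...,0]<130)&(hsv[...,1]>120)
        print(c,nm,m.sum(),cv2.minAreaRect((C[m][:,:2]*1000).astype(np.float32)),np.median(z[m]))
    tab=C[ok&(x>.54)&(x<.6)&(y>-.27)&(y<-.19)&(z>.118)];t0=tab[:,:2]
    u=np.array([np.cos(g),np.sin(g)]);v=np.array([-u[1],u[0]])
    tc=np.array([(t0@u).min()+(t0@u).max(),(t0@v).min()+(t0@v).max()])/2
    m=ok&(hsv[...,0]>12)&(hsv[...,0]<32)&(hsv[...,1]>150)&(x>.48)&(x<.56)&(y>-.19)&(y<-.12)&(z>.0735)
    p=C[m];a=p[:,:2]@u-tc[0];b=p[:,:2]@v-tc[1]
    for k in np.argsort(b):print(np.round([a[k]*1e3,b[k]*1e3,p[k,2]*1e3],1).tolist(),end=" ")
    m=ok&(x>.53)&(x<.61)&(y>-.24)&(y<-.16)&(z>.0775)&(z<.088);p=C[m];a=p[:,:2]@u-tc[0];b=p[:,:2]@v-tc[1]
    k=(b>.035)&(b<.06)&(abs(a)<.02);print("\nindex",k.sum(),a[k].min(),a[k].max(),b[k].max(),np.median(a[k]))
    u=np.array([np.cos(d),np.sin(d)]);v=np.array([-u[1],u[0]])
    q=C[..., :2]-[.58,.2];a=q@u;b=q@v
    m=ok&(abs(b)<.03)&(abs(a)<.09)&(z>.105);print("hasp b",b[m].min(),b[m].max(),"line",np.polyfit(z[m]-.084,a[m],1), z[m].max())
```

```text
scene dust 4271 ((581.9422607421875, 202.03134155273438), (197.71530151367188, 158.3240203857422), 5.594696044921875) 0.07959549946853116
scene gate 2299 ((579.2051391601562, -230.9571533203125), (159.873046875, 255.04116821289062), 78.33174896240234) 0.069320417861168
[-61.6, 56.2, 81.9] [-60.5, 60.7, 82.0] [-67.3, 61.4, 79.6] [-70.2, 62.0, 77.0] [-54.5, 62.1, 80.8] [-58.6, 62.1, 80.8] [-62.5, 62.2, 81.0] [-65.7, 62.4, 77.6] [-55.9, 64.5, 81.1] [-59.5, 65.0, 82.0] [-66.4, 65.6, 79.3] [-57.9, 66.1, 80.2] [-61.8, 66.3, 80.4] [-56.7, 66.6, 77.4] [-60.4, 67.0, 78.0] [-68.2, 67.4, 78.7] [-52.4, 67.9, 83.1] [-66.3, 68.9, 77.5] [-62.6, 69.3, 81.8] [-61.5, 69.7, 78.9] [-53.1, 70.1, 79.6] [-55.3, 71.4, 78.1] [-55.8, 71.7, 82.2] [-62.9, 72.0, 79.2] [-66.9, 72.1, 79.3] [-58.0, 73.0, 80.8] [-60.5, 74.0, 78.8] [-55.6, 74.2, 75.6] [-68.4, 74.3, 79.3] [-66.6, 75.6, 77.8] [-63.0, 75.8, 81.9] [-58.1, 76.0, 78.5] [-61.6, 76.7, 79.6] [-64.9, 76.8, 76.1] [-54.1, 76.9, 83.7] [-56.5, 77.0, 76.6] [-60.3, 77.4, 77.2] 
index 20 -0.017532267248935307 0.016675389630158244 0.04928542052623269 -0.0005103141646485843
hasp b -0.012951543882447616 0.016730160983620807 line [0.04620004 0.00158817] 0.17817476475741822
side dust 1540 ((579.215087890625, 197.98446655273438), (194.83917236328125, 155.5630645751953), 5.773837566375732) 0.08081948351285156
side gate 2073 ((582.56884765625, -240.26292419433594), (150.04396057128906, 241.59878540039062), 77.57951354980469) 0.07074762982797425

index 3 -0.010540893731648682 -0.001746132891709995 0.048318296813865486 -0.0018693165694576575
hasp b -0.01741114951512076 0.017010959277169974 line [ 0.03877359 -0.00129679] 0.17873398119373882
```

>>> {"api": "play_rows", "payload": {"plan": [[[0, 0, 0], [0, 0, -0.875], 1], [[0, 0, 0], [0, 0, -0.875], 1], [[0, 0, 0], [0, 0, -0.875], 1], [[0, 0, 0], [0, 0, -0.875], 1], [[-0.78, -0.99, 0], [0, 0, 0], 1], [[-0.78, -0.99, 0], [0, 0, 0], 1], [[-0.78, -0.99, 0], [0, 0, 0], 1], [[-0.78, -0.99, 0], [0, 0, 0], 1], [[-0.78, -0.99, 0], [0, 0, 0], 1], [[-0.78, -0.99, 0], [0, 0, 0], 1], [[-0.78, -0.99, 0], [0, 0, 0], 1], [[-0.78, -0.99, 0], [0, 0, 0], 1], [[-0.78, -0.99, 0], [0, 0, 0], 1], [[-0.78, -0.99, 0], [0, 0, 0], 1], [[-0.78, -0.99, 0], [0, 0, 0], 1], [[-0.78, -0.99, 0], [0, 0, 0], 1], [[-0.78, -0.99, 0], [0, 0, 0], 1], [[-0.78, -0.99, 0], [0, 0, 0], 1], [[-0.78, -0.99, 0], [0, 0, 0], 1], [[-0.78, -0.99, 0], [0, 0, 0], 1]]}}

```text
clock: 3.7
position: [0.6091, 0.2034, 0.2194]
tool_rot: [3.142, 0.0, -3.045]
force: [-1.2, 0.5, 0.9]
grip_width: -0.0003
finger_force: 0.0
```

>>> {"api": "play_rows", "payload": {"plan": [[[0, 0, 0.74], [0, 0, 0], 1], [[0, 0, 0.74], [0, 0, 0], 1], [[0, 0, 0.74], [0, 0, 0], 1], [[0.33, 0, 0], [0, 0, 0], 1], [[0.33, 0, 0], [0, 0, 0], 1], [[0.364, 0, -0.04], [0, 0, 0], 1], [[0.364, 0, -0.04], [0, 0, 0], 1], [[0.38, 0, 0.064], [0, 0, 0], 1], [[0.38, 0, 0.064], [0, 0, 0], 1], [[0.368, 0, 0.172], [0, 0, 0], 1], [[0.368, 0, 0.172], [0, 0, 0], 1], [[0.288, 0, 0.298], [0, 0, 0], 1], [[0.288, 0, 0.298], [0, 0, 0], 1], [[0.206, 0, 0.374], [0, 0, 0], 1], [[0.206, 0, 0.374], [0, 0, 0], 1], [[0.064, 0, 0.38], [0, 0, 0], 1], [[0.064, 0, 0.38], [0, 0, 0], 1], [[0, 0, 0], [0, 0, 0], 1]]}}

```text
clock: 5.95
position: [0.5086, 0.1944, 0.1007]
tool_rot: [-3.141, -0.001, -3.045]
force: [-0.5, -0.1, 0.7]
grip_width: 0.0002
finger_force: 0.0
```

Run:
```python
from h import *
f=grab_frame("side");g=grab_frame("scene")
im=np.hstack([cv2.resize(f["pixels"][100:220,250:380],(390,360)),cv2.resize(g["pixels"][210:360,260:400],(390,418))[:360]])
cv2.imwrite("pics/h1.png",im[:,:,::-1])
```

```text
(no output)
```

View pics/h1.png

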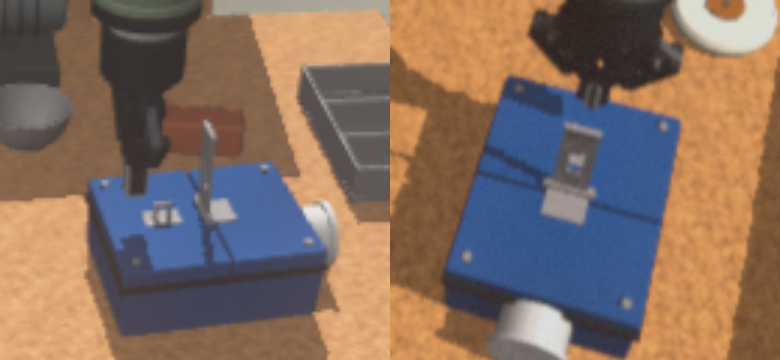

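Run:
```python
from h import *
d=np.deg2rad(5.5);u=np.array([np.cos(d),np.sin(d)]);v=np.array([-u[1],u[0]])
for c in("scene","side"):
    f=grab_frame(c);C=cloud(f);ok=f["depth"]>0
    q=C[..., :2]-[.58,.2];a=q@u;b=q@v;z=C[...,2]
    m=ok&(abs(b)<.03)&(abs(a)<.05)&(z>.105)&(z<.185);print(c,"hasp line",np.polyfit(z[m]-.084,a[m],1),z[m].max())
    for z0 in np.arange(.084,.2,.01):
        m=ok&(b>-.08)&(b<.08)&(a<-.045)&(a>-.15)&(z>z0)&(z<z0+.01)
        if m.sum():print(round(z0,3),m.sum(),a[m].min().round(3),a[m].max().round(3),b[m].min().round(3),b[m].max().round(3))
```

```text
scene hasp line [-0.0306218   0.00166666] 0.17898496429698554
0.084 8 -0.092 -0.048 -0.066 0.069
0.114 15 -0.065 -0.059 -0.01 0.012
0.124 28 -0.067 -0.059 -0.011 0.014
0.134 23 -0.065 -0.059 -0.01 0.015
0.144 29 -0.082 -0.059 -0.014 0.014
0.154 54 -0.08 -0.056 -0.03 0.034
0.164 134 -0.08 -0.057 -0.038 0.039
0.174 82 -0.08 -0.053 -0.046 0.05
0.184 109 -0.079 -0.053 -0.054 0.056
0.194 142 -0.083 -0.052 -0.06 0.063
side hasp line [-0.03483116 -0.00133629] 0.17761402130735357
0.084 11 -0.096 -0.047 -0.071 0.069
0.094 5 -0.051 -0.046 -0.004 0.001
0.114 13 -0.083 -0.064 -0.011 -0.002
0.124 22 -0.083 -0.064 -0.014 -0.001
0.134 27 -0.084 -0.061 -0.016 0.005
0.144 14 -0.084 -0.066 -0.015 0.005
0.154 17 -0.085 -0.062 -0.03 0.023
0.164 33 -0.086 -0.061 -0.04 0.035
0.174 35 -0.09 -0.062 -0.047 0.041
0.184 47 -0.09 -0.056 -0.057 0.055
0.194 61 -0.09 -0.056 -0.065 0.057
```

>>> {"api": "play_rows", "payload": {"plan": [[[0, 0, -1], [0, 0, 0], 1], [[0, 0, -1], [0, 0, 0], 1], [[0, 0, -1], [0, 0, 0], 1], [[0, 0, -1], [0, 0, 0], 1], [[-1, 0, 0], [0, 0, 0], 1], [[-1, 0, 0], [0, 0, 0], 1], [[-1, 0, 0], [0, 0, 0], 1], [[-1, 0, 0], [0, 0, 0], 1], [[0, 0, 0.84], [0, 0, 0], 1], [[0, 0, 0.84], [0, 0, 0], 1], [[0, 0, 0.84], [0, 0, 0], 1], [[0.33, 0, 0], [0, 0, 0], 1], [[0.33, 0, 0], [0, 0, 0], 1], [[0.364, 0, -0.04], [0, 0, 0], 1], [[0.364, 0, -0.04], [0, 0, 0], 1], [[0.38, 0, 0.064], [0, 0, 0], 1], [[0.38, 0, 0.064], [0, 0, 0], 1], [[0, 0, 0], [0, 0, 0], 1]]}}

```text
clock: 8.4
position: [0.5543, 0.199, 0.1372]
tool_rot: [-3.141, -0.001, -3.045]
force: [0.7, 0.6, 0.4]
grip_width: 0.0001
finger_force: 0.0
```

Run:
```python
from h import *
f=grab_frame("side");g=grab_frame("scene")
im=np.hstack([cv2.resize(f["pixels"][100:220,250:380],(390,360)),cv2.resize(g["pixels"][210:360,260:400],(390,418))[:360]])
cv2.imwrite("pics/h2.png",im[:,:,::-1]); print(bot.observe()["position"])
```

```text
[0.55503998 0.19907003 0.13729825]
```

View pics/h2.png

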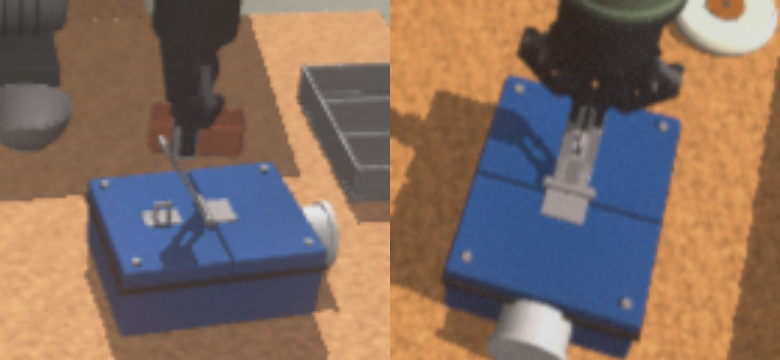

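>>> {"api": "play_rows", "payload": {"plan": [[[0.368, 0, 0.172], [0, 0, 0], 1], [[0.368, 0, 0.172], [0, 0, 0], 1], [[0.288, 0, 0.298], [0, 0, 0], 1], [[0.288, 0, 0.298], [0, 0, 0], 1], [[0.206, 0, 0.374], [0, 0, 0], 1], [[0.206, 0, 0.374], [0, 0, 0], 1], [[0.064, 0, 0.422], [0, 0, 0], 1], [[0.064, 0, 0.422], [0, 0, 0], 1], [[0, 0, 0.04], [0, 0, 0], 1], [[0, 0, 0], [0, 0, 0], 1]]}}

```text
clock: 9.75
position: [0.509, 0.1946, 0.0733]
tool_rot: [3.142, 0.0, -3.046]
force: [-4.3, -2.4, 16.8]
grip_width: 0.0
finger_force: 8.8
```

>>> {"api": "play_rows", "payload": {"plan": [[[0, 0, -0.8], [0, 0, 0], 1], [[0, 0, -1], [0, 0, 0], 1], [[0, 0, -1], [0, 0, 0], 1], [[0, 0, -1], [0, 0, 0.89], 0], [[0, 0, -1], [0, 0, 0.89], -0.5], [[0, 0, 0], [0, 0, 0.89], -0.5], [[0, 0, 0], [0, 0, 0.89], -0.5], [[0, 0, 0], [0, 0, 0.89], -0.5], [[0, 0, 0], [0, 0, 0.89], -0.5], [[0, 0, 0], [0, 0, 0.89], -0.5], [[0, 0, 0], [0, 0, 0.89], -0.5], [[0, 0, 0], [0, 0, 0.89], -0.5], [[0, 0, 0], [0, 0, 0.89], -0.5], [[0, 0, 0], [0, 0, 0.89], -0.5], [[0, 0, 0], [0, 0, 0.89], -0.5], [[0, 0, 0], [0, 0, 0.89], -0.5], [[0, 0, 0], [0, 0, 0.89], -0.5], [[0, 0, 0], [0, 0, 0], -0.5]]}}

```text
clock: 12.0
position: [0.5089, 0.1947, 0.1926]
tool_rot: [3.142, 0.001, 1.37]
force: [0.5, 0.1, 0.2]
grip_width: 0.0638
finger_force: 0.0
```

Run:
```python
from h import *
f=grab_frame("side");g=grab_frame("scene")
im=np.hstack([cv2.resize(f["pixels"][100:220,250:380],(390,360)),cv2.resize(g["pixels"][210:360,260:400],(390,418))[:360]])
cv2.imwrite("pics/h3.png",im[:,:,::-1]); o=bot.observe();print(o["position"],o["tool_rot"],o["qpos"])
d=np.deg2rad(5.5);u=np.array([np.cos(d),np.sin(d)]);v=np.array([-u[1],u[0]])
for f in(f,g):
    C=cloud(f);q=C[..., :2]-[.58,.2];a=q@u;b=q@v;z=C[...,2]
    m=(f["depth"]>0)&(abs(b)<.012)&(a<-.06)&(a>-.088);print(m.sum(),np.median(z[m]),np.polyfit(a[m],z[m],1))
y=o["tool_rot"][2];D=np.array([.5688,-.2315])-o["position"][:2]
print("tool dx,dy units",(D@[np.cos(y),np.sin(y)])/.025,(D@[np.sin(y),-np.cos(y)])/.025)
```

```text
[0.50889559 0.19460646 0.19272038] [-3.14155318e+00  4.07993308e-04  1.37218176e+00] [-0.75800091  0.45334651  0.38632842  1.85605976 -0.21655343  0.87353791
 -0.46565677]
169 0.2895362911942631 [-3.57448101 -0.03571018]
590 0.5911209804212041 [-5.15997496  0.1153418 ]
tool dx,dy units -16.236390666609424 5.7120949691886125
```

View pics/h3.png

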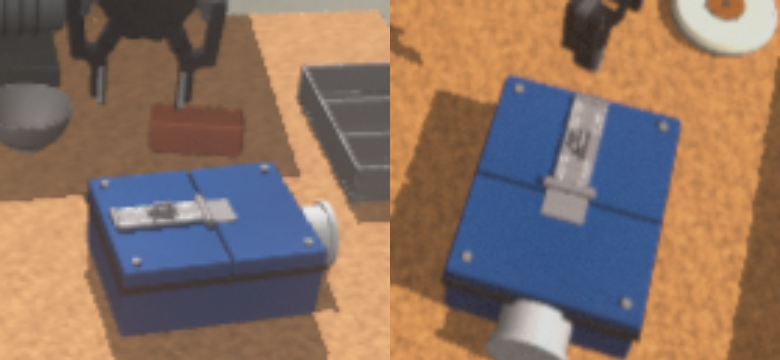

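>>> {"api": "play_rows", "payload": {"newtons": 80, "plan": [[[-0.955, 0.336, 0], [0, 0, 0], -0.5], [[-0.955, 0.336, 0], [0, 0, 0], -0.5], [[-0.955, 0.336, 0], [0, 0, 0], -0.5], [[-0.955, 0.336, 0], [0, 0, 0], -0.5], [[-0.955, 0.336, 0], [0, 0, 0], -0.5], [[-0.955, 0.336, 0], [0, 0, 0], -0.5], [[-0.955, 0.336, 0], [0, 0, 0], -0.5], [[-0.955, 0.336, 0], [0, 0, 0], -0.5], [[-0.955, 0.336, 0], [0, 0, 0], -0.5], [[-0.955, 0.336, 0], [0, 0, 0], -0.5], [[-0.955, 0.336, 0], [0, 0, 0], -0.5], [[-0.955, 0.336, 0], [0, 0, 0], -0.5], [[-0.955, 0.336, 0], [0, 0, 0], -0.5], [[-0.955, 0.336, 0], [0, 0, 0], -0.5], [[-0.955, 0.336, 0], [0, 0, 0], -0.5], [[-0.955, 0.336, 0], [0, 0, 0], -0.5], [[-0.955, 0.336, 0], [0, 0, 0], -0.5], [[0, 0, 0], [0, 0, 0], -0.5]]}}

```text
clock: 14.35
position: [0.567, -0.2338, 0.1928]
tool_rot: [-3.142, 0.001, 1.368]
force: [0.4, 0.7, 0.1]
grip_width: 0.0646
finger_force: 0.0
```

>>> {"api": "play_rows", "payload": {"plan": [[[0.1, 0.05, 0.92], [0, 0, 0], -0.5], [[0, 0, 0.92], [0, 0, 0], -0.5], [[0, 0, 0.92], [0, 0, 0], -0.5], [[0, 0, 0.92], [0, 0, 0], -0.5], [[0, 0, 0.92], [0, 0, 0], -0.5], [[0, 0, 0], [0, 0, 0], 0], [[0, 0, 0], [0, 0, 0], 1], [[0, 0, 0], [0, 0, 0], 1], [[0, 0, 0], [0, 0, 0], 1], [[0, 0, 0], [0, 0, 0], 1], [[0, 0, 0], [0, 0, 0], 1]]}}

```text
clock: 15.72
position: [0.569, -0.2293, 0.0792]
tool_rot: [3.141, -0.0, 1.369]
force: [-5.4, 3.0, 7.9]
grip_width: 0.015
finger_force: 78.6
```

Run:
```python
from h import *
f=grab_frame("side");g=grab_frame("scene")
im=np.hstack([cv2.resize(f["pixels"][210:350,280:440],(400,350)),cv2.resize(g["pixels"][150:290,100:260],(400,350))])
cv2.imwrite("pics/g1.png",im[:,:,::-1]); o=bot.observe();print(o["position"],o["grip_width"],o["finger_force"],o["force"])
```

```text
[ 0.56902953 -0.22934478  0.07924844] 0.014809557915329875 78.64048719406128 [-4.86866724  2.9346535   9.42759352]
```

View pics/g1.png

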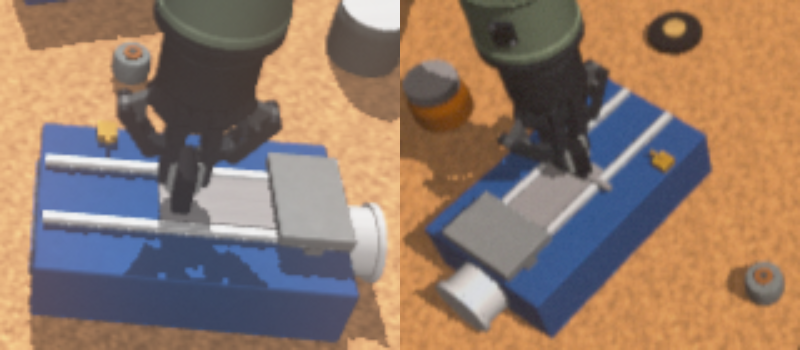

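>>> {"api": "play_rows", "payload": {"plan": [[[0, -0.2, 0], [0, 0, 0], 1], [[0, -0.24, 0], [0, 0, 0], 1], [[0, -0.24, 0], [0, 0, 0], 1], [[0, -0.24, 0], [0, 0, 0], 1], [[0, -0.24, 0], [0, 0, 0], 1], [[0, -0.24, 0], [0, 0, 0], 1], [[0, -0.24, 0], [0, 0, 0], 1], [[0, -0.24, 0], [0, 0, 0], 1], [[0, -0.24, 0], [0, 0, 0], 1], [[0, 0, 0], [0, 0, 0], 1], [[0, 0, 0], [0, 0, 0], 1]]}}

```text
clock: 17.2
position: [0.519, -0.2191, 0.0793]
tool_rot: [3.137, 0.0, 1.369]
force: [8.7, -1.1, 3.5]
grip_width: 0.0152
finger_force: 78.9
```

```bash
cat > m.py <<'E'
from h import *
import sys
o=bot.observe();print(o["position"],o["grip_width"],o["finger_force"],o["force"])
D=o["position"][:2]-[.56903,-.22934];print("moved",D@[.9796,-.2009],D@[.2009,.9796])
ims=[]
gy=np.deg2rad(-11.7);R=np.array([[np.cos(gy),-np.sin(gy)],[np.sin(gy),np.cos(gy)]])
for c,b in(("scene",(188,200,30,22)),("side",(300,240,40,30))):
    f=grab_frame(c);pickle.dump(f,open(c+"2.pkl","wb"));x,y,w,h=b
    # cropped around expected mark
    pm=proj(f,[.5228,-.1685,.08]);x,y=(pm-[20,15]).astype(int)
    ims.append(cv2.resize(f["pixels"][y:y+34,x:x+40],(400,340),interpolation=cv2.INTER_CUBIC));print(c,"crop origin",x,y,"gate x dir px/10mm",(proj(f,[.5228+.0098,-.1685-.002,.08])-pm).round(1))
cv2.imwrite("pics/"+sys.argv[1],np.hstack(ims)[:,:,::-1])
E
python3 m.py p1.png
```

```text
[ 0.51902143 -0.21906781  0.0792646 ] 0.015181495565956727 78.8734495639801 [ 8.72760021 -1.12201698  3.54637396]
moved -0.05105207904589641 1.5914189992969827e-05
scene crop origin 178 196 gate x dir px/10mm [-2.5  2.5]
side crop origin 303 251 gate x dir px/10mm [4.5 0.4]
```

View pics/p1.png

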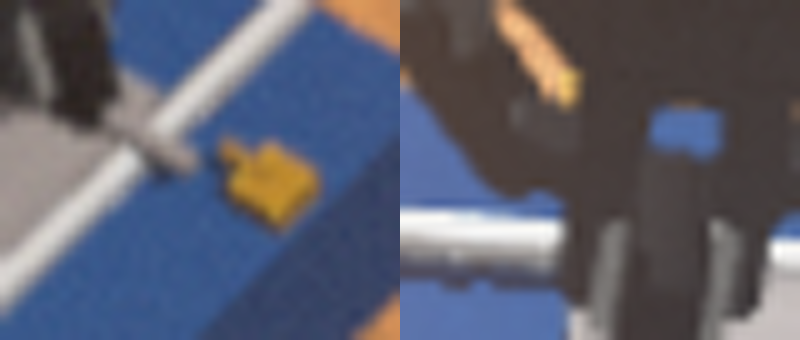

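```bash
cat > r.py <<'E'
from h import *
import sys
gy=np.deg2rad(-11.7);u=np.array([np.cos(gy),np.sin(gy)]);v=np.array([-u[1],u[0]])
def rect(f,z,fish):
    s=4;aa,bb=np.meshgrid(-20-np.arange(280)/s,90-np.arange(280)/s) # col: gate x decreasing; row: gate y decreasing
    X=np.array([.5688,-.2315])+(aa[...,None]*u+bb[...,None]*v)/1e3
    X=np.concatenate([X,np.full(X.shape[:2]+(1,),z)],-1);c=X@f["R"].T+f["t"];K=f["camera_matrix"]
    r=np.hypot(c[...,0],c[...,1]);k=np.arctan2(r,c[...,2])/r if fish else 1/c[...,2]
    im=cv2.remap(f["pixels"],(c[...,0]*k*K[0,0]+K[0,2]).astype(np.float32),(c[...,1]*k*K[1,1]+K[1,2]).astype(np.float32),cv2.INTER_CUBIC)
    return im
if __name__=="__main__":
    S=grab_frame("scene");W=grab_frame("wrist");save(W,"w_"+sys.argv[1])
    rows=[]
    for f,fi in((S,0),(W,1)):
        ims=[]
        for z in(.083,.080):
            im=rect(f,z,fi)
            for k in range(0,280,40): cv2.line(im,(k,0),(k,6),(255,255,255),1);cv2.line(im,(k,274),(k,279),(255,255,255),1)
            ims.append(im)
            b=cv2.cvtColor(im,cv2.COLOR_RGB2HSV);m=(b[...,0]>14)&(b[...,0]<32)&(b[...,1]>150)&(b[...,2]>70);m[:60]=m[:60]
            for y in (56,58,60,64,68,72):
                c=np.where(m[int((90-y)*4)])[0]
                if len(c):print(fi,z,y,"brass x",-20-c.min()/4,-20-c.max()/4)
            for y in (38,41,44,46):
                g=im[int((90-y)*4)].astype(int);c=np.where((b[int((90-y)*4),:,1]<90)&(g.sum(1)>250))[0]
                if len(c):print(fi,z,y,"grey x",-20-c.min()/4,-20-c.max()/4,len(c))
        rows.append(np.hstack(ims))
    cv2.imwrite("pics/"+sys.argv[1],np.vstack(rows)[:,:,::-1])
E
python3 r.py r1.png
```

```text
0 0.083 58 brass x -59.0 -60.75
0 0.083 60 brass x -58.75 -60.75
0 0.083 64 brass x -54.0 -62.25
0 0.083 68 brass x -50.25 -66.75
0 0.083 72 brass x -50.5 -66.5
0 0.083 38 grey x -20.0 -89.75 280
0 0.083 41 grey x -20.0 -89.75 280
0 0.083 44 grey x -20.0 -89.75 246
0 0.083 46 grey x -47.25 -57.25 41
0 0.08 56 brass x -60.5 -62.25
0 0.08 58 brass x -60.25 -62.25
0 0.08 60 brass x -58.75 -62.5
0 0.08 64 brass x -53.0 -68.0
0 0.08 68 brass x -51.75 -68.0
0 0.08 72 brass x -52.0 -68.25
0 0.08 38 grey x -20.0 -89.75 280
0 0.08 41 grey x -20.0 -89.75 280
0 0.08 44 grey x -48.5 -58.75 42
0 0.08 46 grey x -48.25 -58.25 41
1 0.083 56 brass x -59.0 -62.25
1 0.083 58 brass x -59.0 -62.25
1 0.083 60 brass x -59.0 -62.25
1 0.083 64 brass x -52.25 -68.75
1 0.083 68 brass x -52.25 -68.75
1 0.083 72 brass x -52.5 -68.75
1 0.083 38 grey x -20.0 -89.75 280
1 0.083 41 grey x -47.75 -54.25 27
1 0.083 44 grey x -48.0 -54.25 26
1 0.083 46 grey x -48.0 -54.25 26
1 0.08 56 brass x -59.25 -62.5
1 0.08 58 brass x -59.25 -62.5
1 0.08 60 brass x -59.0 -62.5
1 0.08 64 brass x -52.25 -69.25
1 0.08 68 brass x -52.25 -69.25
1 0.08 72 brass x -52.5 -69.0
1 0.08 38 grey x -20.0 -89.75 280
1 0.08 41 grey x -47.75 -54.5 28
1 0.08 44 grey x -47.75 -54.5 28
1 0.08 46 grey x -48.0 -54.5 27
```

View pics/r1.png

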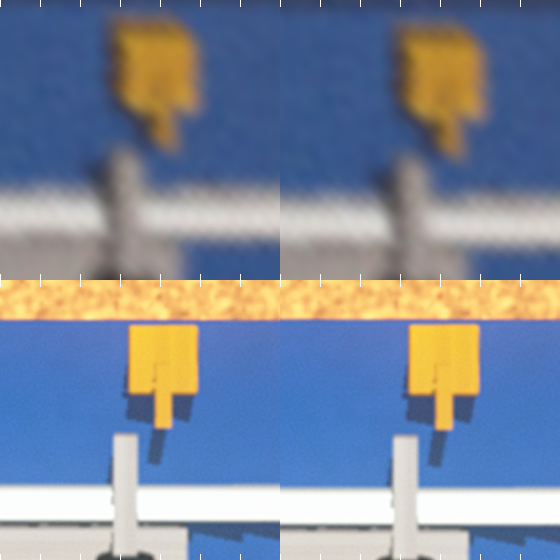

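>>> {"api": "play_rows", "payload": {"plan": [[[0, -0.2, 0], [0, 0, 0], 1], [[0, -0.19, 0], [0, 0, 0], 1], [[0, 0, 0], [0, 0, 0], 1], [[0, 0, 0], [0, 0, 0], 1], [[0, 0, 0], [0, 0, 0], 1]]}}

```text
clock: 18.02
position: [0.5097, -0.2172, 0.0792]
tool_rot: [3.137, 0.0, 1.369]
force: [9.4, -1.0, 2.8]
grip_width: 0.015
finger_force: 78.8
```

```bash
python3 r.py r2.png | grep "^1 0.0"; python3 -c "
from h import *
o=bot.observe();print(o['position'],o['finger_force'],o['force'])"
```

```text
1 0.083 56 brass x -59.25 -62.5
1 0.083 58 brass x -59.25 -62.5
1 0.083 60 brass x -59.25 -62.5
1 0.083 64 brass x -52.5 -69.0
1 0.083 68 brass x -52.5 -69.0
1 0.083 72 brass x -52.75 -69.0
1 0.083 38 grey x -20.0 -89.75 280
1 0.083 41 grey x -57.5 -64.0 27
1 0.083 44 grey x -57.5 -64.0 27
1 0.083 46 grey x -57.75 -64.0 26
1 0.08 56 brass x -59.25 -62.5
1 0.08 58 brass x -59.0 -62.5
1 0.08 60 brass x -59.0 -62.5
1 0.08 64 brass x -52.25 -69.0
1 0.08 68 brass x -52.5 -69.25
1 0.08 72 brass x -52.5 -69.25
1 0.08 38 grey x -20.0 -89.75 280
1 0.08 41 grey x -57.5 -64.0 27
1 0.08 44 grey x -57.5 -64.0 27
1 0.08 46 grey x -57.5 -64.0 27
[ 0.50964601 -0.21718563  0.07925132] 78.78565907478333 [ 9.54747068 -0.50765067  1.60562473]
```

View pics/r2.png

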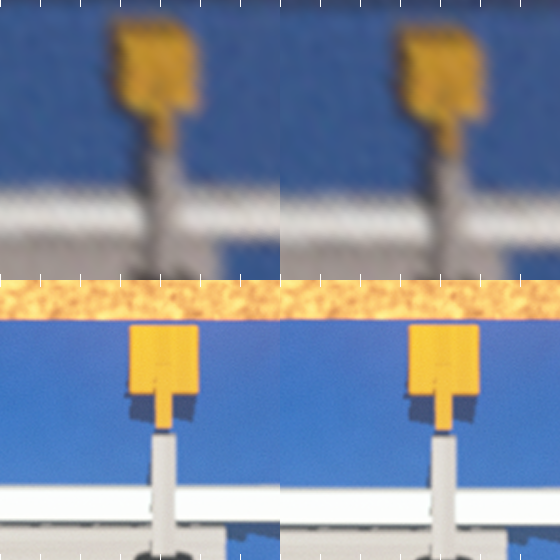

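The index arm is centred on the pointer in both views: −60.8 mm for the index against −60.8 mm for the mark. The hold is steady, so I'm handing in.

```bash
python3 -c "
from workcell import bot
print(bot.job_done())"
```

```text
the job is handed in; nothing more can be done
None
```

The hasp lies flat on the lid with the staple through its slot, and the job was handed in with the fingers still holding the damper slide at the brass pointer (index and mark matched to within about 0.25 mm); a first pass at the hasp only grazed its tip, and the second closed it.

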